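# Level the display ledge and keep its foot pressed

## Robot

A 6-joint arm with a two-finger parallel gripper is mounted at the origin on the work surface. World frame = base frame: x ahead of the robot, y to its left, z up, the work surface at z = 0. Lengths are in m, angles in rad, forces in N, time in s.
With the tool pointing down it reaches from about 0.4 to 0.825 m from the base axis. Payload 7 kg.
Tool frame: the origin (TCP) lies on the centre line of the jaws, within the pads' length; the fingertips stand 22 mm ahead of it and the grasp point (between the pads) lies 3 mm ahead of it; z points along the fingers, y is the direction in which the jaws open and shut (so a half turn about z gives the same grasp; the last joint's range is limited). The gripper opens to 88 mm and grips with 3 to 60 N. Pads are 19 mm wide; open, the fingers measure 130 mm over their backs; the gripper's body (78 mm by 193 mm) begins 47 mm behind the grasp point.
Start: joints at [0.288, 0.359, 0.012, 0, -1.224, -0.288], TCP at [0.675, -0, 0.217] pointing down, gripper open.
Joint ranges: [-3.07, 3.07], [-1.43, 2.12], [-1.02, 1.25], [-3.03, 1.67], [-3.05, -0], [-3.03, 3.03]. Speed limits (rad/s): [2.39, 2.39, 3.01, 3.14, 3.14, 3.14].

## Interface

Orientations are given as [roll, pitch, yaw] about the fixed x, y, z axes, in that order (R = Rz(yaw) Ry(pitch) Rx(roll)).
In Python, from station import arm gives the robot as it stands. The module is installed in compiled form; this text tells all that it offers.
- The arm moves only by the tool arm_command, never from a script. Its argument "motion" is a list of rows, each a list of 3 entries, a list of its own where there are three numbers: the shift along the tool's x, y, z in mm, then the turn, a rotation vector about the tool's x, y, z in degrees, then the opening, from 0 (shut) to 1 (fully open). In form: [[[tx, ty, tz], [wx, wy, wz], grip], ...]. A call has 1 to 20 rows; each row shifts and turns the commanded pose from where the row before left it, along the tool's axes as they then stand; what a row does not reach is not made up. A row lasts 1/12 s, in which the tool goes at most 41.7 mm and 7.16 degrees, less where a joint would pass 70% of its speed; a pose out of reach is approached as far as the arm can. A call is refused whole if a number of a shift passes 41.7 or a number of a turn 7.16, either way. A call with a gripper value outside its range is refused whole. The fingers move at their own pace and stop on an object; "newtons" is the grip in N (left out, the last holds). Time passes only in rows, so rows that do not move let the fingers close. It gives the time, the measured TCP pose, the force and the opening at its end, in the units of the state.
- arm.get_state(): the state, without advancing time (a new reading comes with each control period).
- arm.grab_frame(name): name is "scene" or "side" or "wrist"; returns the picture (400x640x3 uint8, red, green, blue); there is no depth.
- arm.camera_info(name): a dict with "fov_y" (degrees; the focal length in pixels is half the picture's height over the tangent of half this angle, whatever the lens; pixels are square), "cx", "cy" (the principal point, pixels), "view" (4x4, takes a point from world to camera coordinates); the wrist camera has in their place "tool_from_camera" (4x4, takes a point from camera to tool coordinates, whose origin is the TCP and whose axes are the flange's). Camera axes: x right, y down, z forward; pixel columns grow to the right and rows downward; lengths in m; the calibration is good to about 2 mm. A picture is of the moment at which its call begins: read the wrist's pose just before it. camera_info takes no time and is no camera call.
- arm.job_done(): hands the job in, once; it reports no verdict.
The state is a dict: "t": time; "q": joint angles; "qd": joint speeds; "joint_efforts": joint torques, N m; "eef_pos": TCP position; "ee_rot": TCP orientation; "force": force on the tool from outside, world axes, zero at the start; "moment": the same for the moment, N m; "width": finger opening in m.
Only numpy, scipy, OpenCV 4.12 (cv2) and the standard library are available. Lean on these libraries where they do the work, as an engineer would, in place of code of your own. Each camera call takes 0.05 s, during which the arm holds its last target. There are 200 camera calls.

## Task

The little wooden display ledge is out of level. Lay the spirit level lengthwise along the middle of the narrow ledge, between its pivot and the knob and clear of the knob, and let go of it; then grip the red knob, press it down so that the levelling foot stands firmly on its rubber pad, and turn the knob until the bubble is centred between the lines. Finish while still holding the knob pressed down with the bubble centred, because the ledge springs up again if you let go, and leave the other things on the shelf where they are.

Things in the scene. Friction and masses are not known exactly. Their poses are not given: they have to be found in the camera images.
- spirit_level: Loose pocket spirit level, an aluminium bar 120 long (its x) x 24 wide (y) x 39 mm high, 0.15-0.23 kg, with black ends; origin at the centre of its underside, z up. On top: a green vial window 80 x 16 mm, two black lines 12.5 mm either side of its middle, and a white oval bubble 18 mm long. Either end may point either way.
- bubble (a joint): Where the bubble stands along the level's own x axis, in m; 0 = midway between the lines, positive = towards the level's +x end. The bubble runs to the higher end, about 10 mm per degree of slope, stops at +-22 mm, and takes about 1 s to settle. It is centred (wholly between the lines) within about 3 mm.
- seat (a point): Where the middle of the level's underside belongs: a point on the ledge's top face, on its centre line. x runs along the ledge from pivot to knob, z is the ledge's upward normal. Wooden ledge 250 x 40 x 12 mm; it pivots 72 mm from this point towards -x (10 mm below the top face) and ends 168 mm away towards +x.
- knob_grip (a point): Point on the knob's axis, 28 mm above the ledge's top face, at the height to grip. Round fluted red knob, 34 mm across (37 over the flutes), from 12 to 40 mm above the ledge, on a 16 mm neck; its axis is square to the ledge, on its centre line, 133 mm from the seat point towards +x. The axes turn with the knob, z along its axis.
- knob: The red knob; origin on its axis at the ledge's top face. It drives the foot by a coarse thread (friction 0.08 N m) and stays where left: anticlockwise from above shortens the foot, clockwise lengthens it, 3.8 mm per rad, which moves the bubble 10.6 mm per rad when the foot is pressed down. At the start the foot is too long and needs 0.6 to 1.3 rad anticlockwise.
- foot: The levelling foot: a 10 mm steel rod with a black 24 mm round tip, hanging from the ledge directly under the knob, its tip 63 mm below this origin when correctly set; it moves up and down with the ledge. Unpressed, its tip hangs 10 to 14 mm above the pad; pressed onto the pad it stops the ledge.
- pad: The fixed round rubber pad, 44 mm across and 4 mm thick, on the steel base under the foot; origin at the centre of its underside, its top 12 mm above the shelf.
- owl: Ceramic owl figurine, 60 mm across, 100 mm tall; origin at the centre of its underside. Leave alone.
- tip_cap: Tall black plastic umbrella tip cap standing upright, 32 mm across, 100 mm tall; origin at the centre of its underside. Leave alone.
- door_stop: Orange silicone door stop wedge, 95 x 40 x 28 mm; origin at the centre of its underside. Leave alone.
- pen: Aluminium pen lying down, 135 mm long, 10 mm thick; origin under its middle, x along it. Leave alone.
- wooden_box: Wooden box 85 x 85 x 55 mm with a dark round screw-top lid, 73 mm tall in all; origin at the centre of its underside. Leave alone.
- tape_measure: Yellow tape measure, 62 x 34 x 52 mm; origin at the centre of its underside. Leave alone.
- riser: Fixed steel base, 270 x 80 x 8 mm, that carries the ledge, whose top is 85 mm above the shelf when level; origin under the base's centre, x from the pivot to the knob end, z up. A spring holds the ledge's knob end up, about 4.5 deg from level; about 4 N down on the knob (up to 8 N in a stiff grip) brings it to level; 10 to 16 N in all stands the foot firmly.
Mind the look-alikes: they are no part of the job. There is more than one size of the spirit_level; the one meant has the size given above.

How it is judged:
On the way, in this order (a step that is already met when the one before it is completed fails the run):
1. the level lies along the ledge, in line with it, on its centre line, and is let go (x of spirit_level in the frame of seat between -0.025 and 0.035 m and y of spirit_level in the frame of seat between -0.012 and 0.012 m and z of spirit_level in the frame of seat between -0.004 and 0.004 m and angle between the x axis of spirit_level and the x axis of seat, either way round below 0.15 rad and angle between the z axis of spirit_level and the z axis of seat, either way round below 0.06 rad and angle between spirit_level's own z axis and vertical below 0.2 rad and contact force between each of the arm, the fingers and spirit_level below 0.05 N), for 0.3 s.
2. the hand presses the foot onto its pad by the knob, and the bubble is centred on the level on the ledge (all of step 1 and contact force between foot and pad above 2 N and contact force between the fingers and knob above 1 N and value of joint bubble between -0.0035 and 0.0035 m), for 0.3 s.
At the end, for the whole second after the job is handed in: The level rests by itself on the ledge, centred within 12 mm across and 25 mm (towards the pivot) or 35 mm (towards the knob) along, in line within 8 deg; the fingers hold the knob, the foot bears on its pad with more than 2 N, and the bubble stands within 3.5 mm of the middle (all of step 2 and linear speed of spirit_level below 0.02 m/s); the arm keeps its last pose, push and grip.
It fails at once if a bystander is moved more than 25 mm or knocked over (distance of any of owl, tip_cap, door_stop, pen, wooden_box, tape_measure from where it was at the start of the episode above 0.025 m or angle between any of owl, tip_cap, door_stop, pen, wooden_box, tape_measure's own z axis and vertical above 0.5 rad).
It also fails if it takes over 72 s, if anything falls off the work surface, if the arm or the gripper's body presses on something with over 40 N, if the wrist force passes 120 N, or if a joint passes its speed limit or range.

## Working session

There is one attempt and no reset: what is moved stays moved. The work goes in short steps, Python scripts to look and compute and a tool call to move; the robot and the scene stay as the last step left them, time stands still between calls to the robot, and variables do not carry over. Pictures are saved under pics/ and viewed, on a budget of 10 in all, crops included, one or two more only if the job needs it, and the job is handed in when it is done.

Besides the shell and the picture viewer there is one more tool, called as name(argument=value, ...), one argument or row to a line, values as JSON. arm_command: Moves the arm, as the interface text tells. Its arguments: {"type":"object","properties":{"motion":{"type":"array","items":{"type":"array"}},"newtons":{"type":"number"}},"required":["motion"]}

```bash
mkdir -p pics
python3 - <<'E'
from station import arm
import cv2,json,numpy as np
np.set_printoptions(precision=4,suppress=True)
print(arm.get_state())
for n in("scene","side","wrist"):
    print(n,arm.camera_info(n))
    cv2.imwrite(f"pics/{n}0.png",arm.grab_frame(n)[:,:,::-1])
E
```

```text
{'t': 0.0, 'q': array([ 0.2881,  0.3594,  0.011 , -0.0003, -1.2241, -0.2881]), 'qd': array([-0.0005,  0.0015,  0.0023,  0.0001,  0.0019, -0.0003]), 'joint_efforts': array([ -0.0008, -58.2727,  29.3058,   6.9975,   0.0069,  -0.0002]), 'eef_pos': array([ 0.6745, -0.    ,  0.2161]), 'ee_rot': array([ 3.1399, -0.0002, -1.5709]), 'force': array([-0.4994,  0.5648,  0.0722]), 'moment': array([ 0.0195,  0.0264, -0.0196]), 'width': 0.08753002939816888}
scene {'fov_y': 42.21591934387794, 'cx': 315.8196081024953, 'cy': 200.9961956873001, 'view': array([[-0.0535,  0.9986,  0.0021,  0.0706],
       [ 0.6395,  0.0359, -0.768 , -0.2796],
       [-0.7669, -0.0397, -0.6405,  2.0014],
       [ 0.    ,  0.    ,  0.    ,  1.    ]])}
side {'fov_y': 45.06819152301814, 'cx': 324.3096185389595, 'cy': 197.9146386485705, 'view': array([[-0.9218, -0.3877, -0.0076,  0.5017],
       [-0.1843,  0.4551, -0.8712,  0.2025],
       [ 0.3412, -0.8016, -0.4909,  1.2453],
       [ 0.    ,  0.    ,  0.    ,  1.    ]])}
wrist {'fov_y': 61.91714709071191, 'cx': 316.93542715438764, 'cy': 201.02076124684888, 'tool_from_camera': array([[ 0.0025, -0.9663, -0.2574,  0.0699],
       [ 1.    ,  0.0024,  0.0005,  0.0007],
       [ 0.0001, -0.2574,  0.9663, -0.1684],
       [ 0.    ,  0.    ,  0.    ,  1.    ]])}
```

View pics/scene0.png

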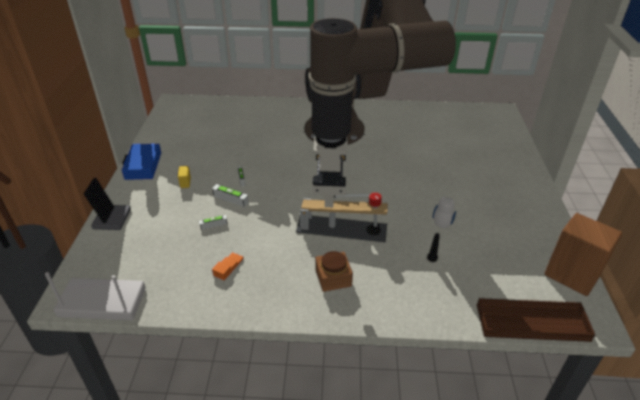

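View pics/side0.png

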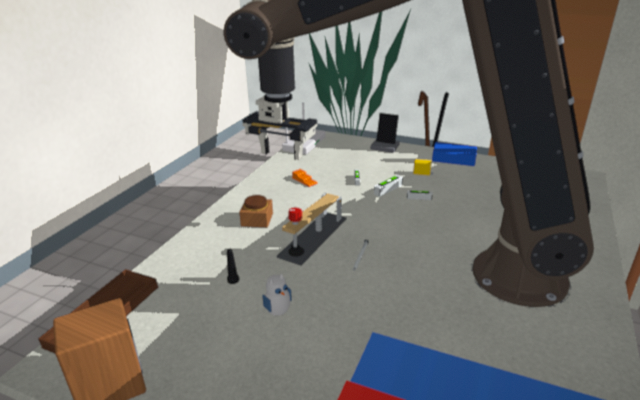

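The scene shows the ledge from (303,207) to (387,208) with the knob at (375,200). Three green-windowed levels are at (230,192), (213,221) and (240,173). Next I'll measure them.

```bash
cat > h.py <<'E'
from station import arm
import cv2,numpy as np
from scipy.spatial.transform import Rotation as R
np.set_printoptions(precision=4,suppress=True)
def cam(n,st=None):
    c=arm.camera_info(n); f=200/np.tan(np.radians(c["fov_y"]/2))
    if n=="wrist":
        st=st or arm.get_state(); T=np.eye(4); T[:3,:3]=R.from_euler("xyz",st["ee_rot"]).as_matrix(); T[:3,3]=st["eef_pos"]
        M=T@c["tool_from_camera"]
    else: M=np.linalg.inv(c["view"])
    return f,c["cx"],c["cy"],M
def ray(C,uv):
    f,cx,cy,M=C; d=M[:3,:3]@np.array([(uv[0]-cx)/f,(uv[1]-cy)/f,1]); return M[:3,3],d
def onz(C,uv,z):
    o,d=ray(C,uv); return o+d*(z-o[2])/d[2]
def two(C1,u1,C2,u2):
    o1,d1=ray(C1,u1);o2,d2=ray(C2,u2)
    s=np.linalg.lstsq(np.c_[d1,-d2],o2-o1,rcond=None)[0]
    a=o1+d1*s[0];b=o2+d2*s[1]; return (a+b)/2,np.linalg.norm(a-b)
def proj(C,p):
    f,cx,cy,M=C; q=np.linalg.inv(M)@np.r_[p,1]; return np.array([cx+f*q[0]/q[2],cy+f*q[1]/q[2]])
def mask(im,lo,hi): return cv2.inRange(cv2.cvtColor(im,cv2.COLOR_RGB2HSV),lo,hi)
GREEN=((38,90,60),(80,255,255)); 
def blobs(m,amin):
    n,l,s,c=cv2.connectedComponentsWithStats(m)
    return [(i,s[i],c[i]) for i in range(1,n) if s[i][4]>=amin],l
def red(im): return mask(im,(0,150,70),(5,255,255))|mask(im,(173,150,70),(180,255,255))
E
python3 - <<'E'
from h import *
for n in("scene","side"):
    im=cv2.imread(f"pics/{n}0.png")[:,:,::-1].copy();C=cam(n)
    for nm,m in(("green",mask(im,*GREEN)),("red",red(im)),("orange",mask(im,(6,200,120),(14,255,255)))):
        for i,s,c in blobs(m,8)[0]:
            print(n,nm,s,c,onz(C,c,.039 if nm=="green" else .12 if nm=="red" else .02))
a=cv2.imread("pics/scene0.png")[150:300,110:460];b=cv2.imread("pics/side0.png")[130:320,210:450]
a=cv2.resize(a,None,fx=2.2,fy=2.2,interpolation=2);b=cv2.resize(b,None,fx=2.2*1.0,fy=2.2,interpolation=2)
o=np.zeros((600,800,3),np.uint8);o[:330,:770]=a;b=cv2.resize(b,(341,270));o[330:,:341]=b
cv2.imwrite("pics/c1.png",o)
E
```

```text
scene green [272   0  41  25 248] [292.7984  15.0887] [-1.082  -0.2541  0.039 ]
scene green [139  28  46  37 447] [164.8747  42.566 ] [-0.6785 -0.8454  0.039 ]
scene green [450  33  46  40 482] [473.1079  48.1266] [-0.7001  0.648   0.039 ]
scene green [239 169   3   3   9] [240. 170.] [ 0.3395 -0.3059  0.039 ]
scene green [240 174   3   4  10] [241.2 175.5] [ 0.3695 -0.2969  0.039 ]
scene green [219 186   8   6  38] [222.7895 188.2895] [ 0.44   -0.3444  0.039 ]
scene green [231 190  10   6  42] [235.6905 192.5952] [ 0.4593 -0.2996  0.039 ]
scene green [215 216   7   4  19] [218.     217.6842] [ 0.5804 -0.3317  0.039 ]
scene green [204 219   7   3  19] [207. 220.] [ 0.5925 -0.3622  0.039 ]
scene red [369 193  12  13 119] [374.8151 199.3277] [0.5666 0.1287 0.12  ]
side green [369  21  37  96 513] [385.1092  73.4211] [ 0.8433 -1.6291  0.039 ]
side green [ 311   24   67   88 2400] [344.1508  71.9942] [ 1.0778 -1.5723  0.039 ]
side green [355 171   4   7  21] [356.5238 174.1429] [ 0.5593 -0.3257  0.039 ]
side green [391 176   6   4  18] [393.5    177.6111] [ 0.4329 -0.3479  0.039 ]
side green [380 181   8   4  21] [383.4762 182.6667] [ 0.4539 -0.2991  0.039 ]
side green [411 191   7   2   9] [414.5556 191.2222] [ 0.3431 -0.2792  0.039 ]
side green [422 191   6   2  12] [424.5 191.5] [ 0.3128 -0.2894  0.039 ]
side red [289 208  13  14 138] [295.0797 214.7391] [0.5785 0.1179 0.12  ]
side red [338 381  64  19 627] [362.0893 393.1563] [0.2294 0.5855 0.12  ]
side orange [293 170  21  16  96] [300.3854 177.2292] [ 0.7471 -0.2647  0.02  ]
```

View pics/c1.png

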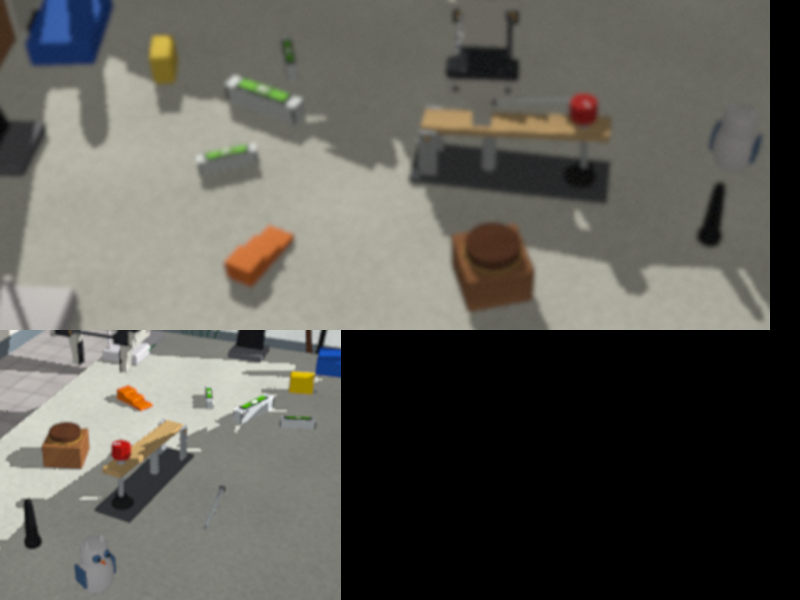

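Crop: the largest level is at (262,95), about (0.45,-0.32) in the world. A small one is at (227,157) and a dark one at (288,50). I'll look from above with the wrist camera.

arm_command(
  motion=[
    [[28,22,0],[0,0,0],1],
    [[28,22,0],[0,0,0],1],
    [[28,22,0],[0,0,0],1],
    [[28,22,0],[0,0,0],1],
    [[28,22,0],[0,0,0],1],
    [[28,22,0],[0,0,0],1],
    [[28,22,0],[0,0,0],1],
    [[28,22,0],[0,0,0],1],
    [[28,22,0],[0,0,0],1],
    [[28,22,0],[0,0,0],1],
    [[0,0,0],[0,0,0],1],
    [[0,0,0],[0,0,0],1],
  ],
)

```text
t: 1.15
eef_pos: [0.4537, -0.2813, 0.2171]
ee_rot: [3.142, 0.0, -1.574]
force: [0.9, -0.3, -1.2]
width: 0.0877
```

Run:
```python
from h import *
st=arm.get_state();C=cam("wrist",st);im=arm.grab_frame("wrist");cv2.imwrite("pics/w1.png",im[:,:,::-1])
print(st["eef_pos"],st["ee_rot"])
for i,s,c in blobs(mask(im,*GREEN),15)[0]: print(s,c,onz(C,c,.039))
im=arm.grab_frame("scene");cv2.imwrite("pics/s1.png",im[:,:,::-1])
```

```text
[ 0.4537 -0.2813  0.2171] [ 3.1416  0.0001 -1.5738]
[189  82  35  57 608] [206.1266 109.722 ] [ 0.5638 -0.3536  0.039 ]
[ 303   99   47   80 1255] [326.043 138.055] [ 0.4435 -0.3256  0.039 ]
[403 143  53  24 532] [429.0414 154.4774] [ 0.3366 -0.3087  0.039 ]
```

View pics/w1.png

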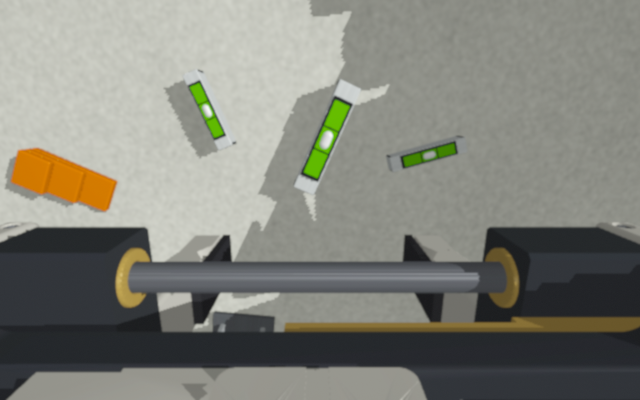

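Wrist view: the middle level, window (303–350, 99–179), is by far the largest. I'll check its window length and work out its yaw.

```bash
cat >> h.py <<'E'
def window(im,C,z,sel=max):
    """longest green window: centre, unit dir, length, width on plane z"""
    m=cv2.morphologyEx(mask(im,*GREEN),cv2.MORPH_CLOSE,np.ones((15,15)))
    out=[]
    for c in cv2.findContours(m,cv2.RETR_EXTERNAL,cv2.CHAIN_APPROX_NONE)[0]:
        if cv2.contourArea(c)<150: continue
        P=np.array([onz(C,p[0],z)[:2] for p in c],np.float32)*1000
        b=cv2.boxPoints(cv2.minAreaRect(P)); e=[b[1]-b[0],b[2]-b[1]]; L=[np.linalg.norm(x) for x in e]; k=int(np.argmax(L))
        d=e[k]/L[k]; out.append((L[k],L[1-k],b.mean(0),np.degrees(np.arctan2(d[1],d[0]))))
    return out
E
python3 - <<'E'
from h import *
st=arm.get_state();im=cv2.imread("pics/w1.png")[:,:,::-1].copy();C=cam("wrist",st)
for o in window(im,C,.039): print(o)
a=cv2.imread("pics/s1.png")[:,:,::-1].copy();b=cv2.imread("pics/side0.png")[:,:,::-1].copy()
for im,n in((a,"scene"),(b,"side")):
  for lo,hi in (((8,80,100),(22,200,255)),):
    for i,s,c in blobs(mask(im,lo,hi),40)[0]: print(n,s,c)
print(two(cam("scene"),(374.8,199.3),cam("side"),(295.1,214.7)))
E
```

```text
(np.float32(54.961903), np.float32(11.920335), array([ 338.1516, -307.6069], dtype=float32), np.float32(15.615579))
(np.float32(82.7008), np.float32(17.916702), array([ 445.6033, -322.7024], dtype=float32), np.float32(66.20442))
(np.float32(55.349636), np.float32(12.345548), array([ 565.1097, -351.2828], dtype=float32), np.float32(-67.56618))
scene [302 200  85  14 768] [340.1094 206.431 ]
scene [ 562  213   59   39 1148] [592.2117 231.3449]
scene [212 252  32  28 475] [226.7432 265.4589]
scene [316 255  11  24 115] [320.2957 265.8261]
side [561  24  17  15  72] [566.9167  32.2361]
side [ 565   45   40   96 1774] [582.5609  79.6308]
side [488 140   7  16  51] [490.9608 149.8235]
side [292 169  26  18  87] [304.3103 177.7241]
side [282 194  56  40 627] [310.4609 213.1483]
side [240 197  33  30 613] [256.8467 215.3654]
side [627 259  13  41 185] [633.5892 280.0378]
side [  46  298   95  102 6659] [ 95.7937 349.3828]
(array([0.5738, 0.1277, 0.1264]), np.float64(0.0008163053628452776))
```

The window measures 83 x 18 mm, so this is the right level, at (0.446,-0.323) with yaw 66°. I'll move in and grasp it.

arm_command(
  motion=[
    [[20.7,4,0],[0,0,0],0.75],
    [[20.7,4,0],[0,0,0],0.75],
    [[0,0,20],[0,0,5.9],0.75],
    [[0,0,25],[0,0,5.9],0.75],
    [[0,0,30],[0,0,5.9],0.75],
    [[0,0,30],[0,0,5.9],0.75],
    [[0,0,30],[0,0,0],0.75],
    [[0,0,25],[0,0,0],0.75],
    [[0,0,15],[0,0,0],0.75],
    [[0,0,10],[0,0,0],0.75],
    [[0,0,0],[0,0,0],0.75],
    [[0,0,0],[0,0,0],0.75],
  ],
  newtons=20,
)

```text
t: 2.25
eef_pos: [0.4476, -0.321, 0.0321]
ee_rot: [3.141, -0.0, -1.981]
force: [-0.2, -0.3, 0.7]
width: 0.0657
```

Run:
```python
from h import *
st=arm.get_state();C=cam("wrist",st);im=arm.grab_frame("wrist");cv2.imwrite("pics/w2.png",im[:,:,::-1])
print(st["eef_pos"],np.degrees(st["ee_rot"]),st["force"])
for o in window(im,C,.039): print(o)
```

```text
[ 0.4476 -0.321   0.0321] [ 179.9686   -0.0172 -113.5261] [-0.2146 -0.2635  0.6981]
(np.float32(16.468897), np.float32(12.273166), array([ 457.4783, -292.6837], dtype=float32), np.float32(-23.391674))
(np.float32(50.493874), np.float32(17.35839), array([ 437.4234, -337.9592], dtype=float32), np.float32(66.044556))
(np.float32(52.20019), np.float32(11.409448), array([ 338.6295, -312.465 ], dtype=float32), np.float32(15.5500555))
```

View pics/w2.png

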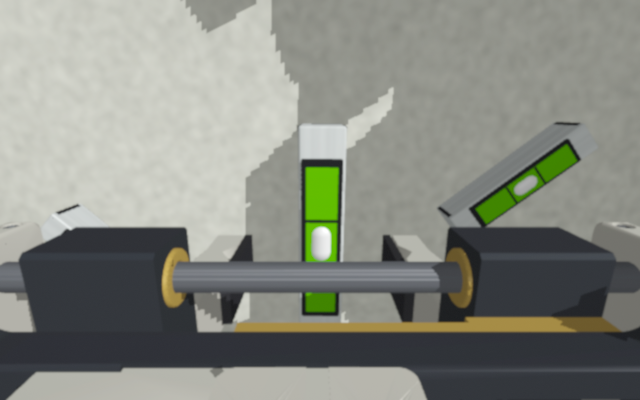

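The level sits squarely between the jaws (window columns 302–340, aligned with the tool). Its centre is about 4 mm along tool +x from the TCP. Grip and lift.

arm_command(
  motion=[
    [[0,0,0],[0,0,0],0.15],
    [[0,0,0],[0,0,0],0.15],
    [[0,0,0],[0,0,0],0.15],
    [[0,0,0],[0,0,0],0.15],
    [[0,0,0],[0,0,0],0.15],
    [[0,0,0],[0,0,0],0.15],
    [[0,0,-10],[0,0,0],0.15],
    [[0,0,-25],[0,0,0],0.15],
    [[0,0,-35],[0,0,0],0.15],
    [[0,0,-40],[0,0,0],0.15],
    [[0,0,-40],[0,0,0],0.15],
    [[0,0,-40],[0,0,0],0.15],
    [[0,0,-30],[0,0,-5.9],0.15],
    [[0,0,0],[0,0,-5.9],0.15],
    [[0,0,0],[0,0,-5.9],0.15],
    [[0,0,0],[0,0,-5.9],0.15],
    [[0,0,0],[0,0,0],0.15],
  ],
  newtons=25,
)

```text
t: 3.72
eef_pos: [0.4468, -0.3214, 0.2531]
ee_rot: [-3.141, -0.0, -1.566]
force: [-0.3, -0.2, -0.6]
width: 0.013
```

The width of 13 mm is below the 24 mm of the bar, so nothing is held. Looking again.

Run:
```python
from h import *
st=arm.get_state();C=cam("wrist",st);im=arm.grab_frame("wrist")
s=arm.grab_frame("scene");d=arm.grab_frame("side")
print(st["eef_pos"],np.degrees(st["ee_rot"]),st["force"],st["width"])
for o in window(im,C,.039): print(o)
o=np.zeros((600,800,3),np.uint8);o[:400,:640]=im;o[400:,:]=cv2.resize(np.hstack([s[130:290,150:470],d[130:290,210:530]]),(800,200))
cv2.imwrite("pics/w3.png",o[:,:,::-1])
```

```text
[ 0.4468 -0.3214  0.2531] [-179.9434   -0.0151  -89.7408] [-0.2626 -0.1881 -0.6313] 0.012981457086103943
(np.float32(55.48605), np.float32(11.9824705), array([ 336.1497, -309.7821], dtype=float32), np.float32(15.683019))
(np.float32(82.92172), np.float32(18.097937), array([ 443.9239, -324.1923], dtype=float32), np.float32(66.13179))
(np.float32(55.24411), np.float32(12.180453), array([ 563.5901, -354.2174], dtype=float32), np.float32(-67.849556))
```

View pics/w3.png

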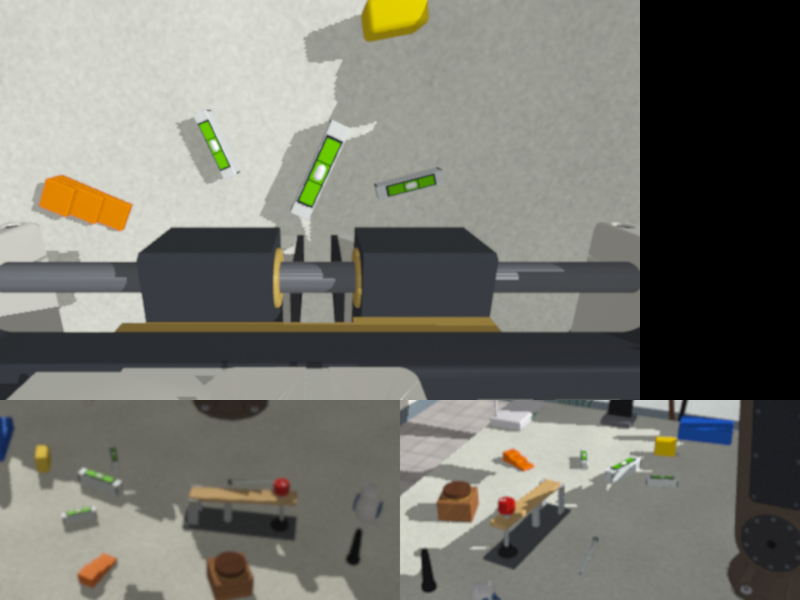

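The level hasn't moved. The fingers were simply too slow, so I'll repeat with more closing time.

arm_command(
  motion=[
    [[2.6,1.8,10],[0,0,0],0.5],
    [[0,0,30],[0,0,6],0.5],
    [[0,0,36],[0,0,6],0.5],
    [[0,0,40],[0,0,6],0.5],
    [[0,0,40],[0,0,6],0.5],
    [[0,0,30],[0,0,0],0.5],
    [[0,0,20],[0,0,0],0.5],
    [[0,0,10],[0,0,0],0.5],
    [[0,0,5],[0,0,0],0.5],
    [[0,0,0],[0,0,0],0.5],
    [[0,0,0],[0,0,0],0.1],
    [[0,0,0],[0,0,0],0.1],
    [[0,0,0],[0,0,0],0.1],
    [[0,0,0],[0,0,0],0.1],
    [[0,0,0],[0,0,0],0.1],
    [[0,0,0],[0,0,0],0.1],
    [[0,0,0],[0,0,0],0.1],
    [[0,0,0],[0,0,0],0.1],
    [[0,0,0],[0,0,0],0.1],
    [[0,0,0],[0,0,0],0.1],
  ],
  newtons=25,
)

```text
t: 5.53
eef_pos: [0.4452, -0.324, 0.031]
ee_rot: [3.142, -0.0, -1.99]
force: [0.2, 0.2, -0.1]
width: 0.0091
```

Run:
```python
from h import *
st=arm.get_state();C=cam("wrist",st);im=arm.grab_frame("wrist")
print(st)
for p in ([0,0,0],[0,0,.022],[0,.012,.022],[0,-.012,.022]):
    T=R.from_euler("xyz",st["ee_rot"]).as_matrix(); print(p,proj(C,st["eef_pos"]+T@np.array(p)))
for o in window(im,C,.039): print(o)
s=arm.grab_frame("scene");d=arm.grab_frame("side")
o=np.zeros((600,800,3),np.uint8);o[:400,:640]=im;o[400:,:]=cv2.resize(np.hstack([s[140:260,180:420],d[130:250,290:530]]),(800,200))
cv2.imwrite("pics/w4.png",o[:,:,::-1])
```

```text
{'t': 5.5333, 'q': array([-0.2734,  0.3507, -0.4893,  0.    , -0.7309, -0.1455]), 'qd': array([-0.0028,  0.0013, -0.0009, -0.0006, -0.0009, -0.002 ]), 'joint_efforts': array([ -0.0002, -49.1878,  20.8369,   4.969 ,   0.0241,  -0.0002]), 'eef_pos': array([ 0.4452, -0.324 ,  0.031 ]), 'ee_rot': array([ 3.1415, -0.    , -1.9897]), 'force': array([ 0.1731,  0.2231, -0.1223]), 'moment': array([ 0.009 , -0.0559,  0.0146]), 'width': 0.009077257859167765}
[0, 0, 0] [315.9957 246.0396]
[0, 0, 0.022] [316.1069 231.9513]
[0, 0.012, 0.022] [335.9113 232.    ]
[0, -0.012, 0.022] [296.3017 231.9026]
(np.float32(16.567064), np.float32(13.171503), array([ 457.3854, -295.0294], dtype=float32), np.float32(66.15252))
(np.float32(21.268175), np.float32(11.933523), array([ 550.2108, -340.8358], dtype=float32), np.float32(-68.058266))
(np.float32(15.260057), np.float32(11.890658), array([ 563.3457, -372.8419], dtype=float32), np.float32(-67.37215))
(np.float32(45.539146), np.float32(17.317513), array([ 436.4055, -340.1523], dtype=float32), np.float32(66.51892))
(np.float32(52.242535), np.float32(11.432041), array([ 338.4758, -312.75  ], dtype=float32), np.float32(15.665569))
```

View pics/w4.png

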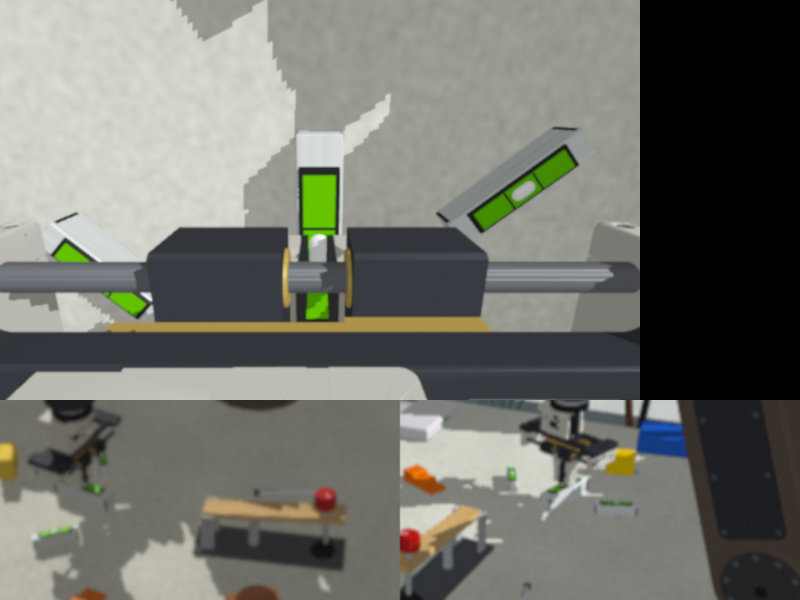

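The fingers closed above the level. In w4 the pad tips end at row 235, where tips 22 mm ahead of the TCP would be at row 216. From columns and rows alike, the tips come out about 9 mm *behind* the reported TCP, so tip height ≈ reported z + 9 mm ≈ 40 mm. That agrees with the missed grasp. I'll open and go about 27 mm deeper, watching the force.

arm_command(
  motion=[
    [[0,0,-2],[0,0,0],0.55],
    [[0,0,0],[0,0,0],0.55],
    [[0,0,0],[0,0,0],0.55],
    [[0,0,0],[0,0,0],0.55],
    [[0,0,0],[0,0,0],0.55],
    [[0,0,0],[0,0,0],0.55],
    [[0,0,0],[0,0,0],0.55],
    [[0,0,0],[0,0,0],0.55],
    [[0,0,7],[0,0,0],0.55],
    [[0,0,6],[0,0,0],0.55],
    [[0,0,5],[0,0,0],0.55],
    [[0,0,4],[0,0,0],0.55],
    [[0,0,0],[0,0,0],0.55],
    [[0,0,0],[0,0,0],0.55],
  ],
)

```text
t: 6.85
eef_pos: [0.4449, -0.3239, 0.0105]
ee_rot: [3.141, -0.0, -1.99]
force: [0.4, -0.1, 1.1]
width: 0.0481
```

arm_command(
  motion=[
    [[0,0,4],[0,0,0],0.55],
    [[0,0,4],[0,0,0],0.55],
    [[0,0,0],[0,0,0],0.1],
    [[0,0,0],[0,0,0],0.1],
    [[0,0,0],[0,0,0],0.1],
    [[0,0,0],[0,0,0],0.1],
    [[0,0,0],[0,0,0],0.1],
    [[0,0,0],[0,0,0],0.1],
    [[0,0,0],[0,0,0],0.1],
    [[0,0,0],[0,0,0],0.1],
    [[0,0,0],[0,0,0],0.1],
    [[0,0,0],[0,0,0],0.1],
  ],
  newtons=25,
)

```text
t: 7.85
eef_pos: [0.4452, -0.324, 0.0032]
ee_rot: [-3.142, -0.0, -1.99]
force: [-1.5, 1.0, 3.4]
width: 0.0239
```

The level is held (23.9 mm). Lift it while I work out the ledge axis.

arm_command(
  motion=[
    [[0,0,-10],[0,0,0],0.1],
    [[0,0,-25],[0,0,0],0.1],
    [[0,0,-40],[0,0,0],0.1],
    [[0,0,-40],[0,0,0],0.1],
    [[0,0,-40],[0,0,0],0.1],
    [[0,0,-40],[0,0,0],0.1],
    [[0,0,-25],[0,0,-6],0.1],
    [[0,0,0],[0,0,-6],0.1],
    [[0,0,0],[0,0,-6],0.1],
    [[0,0,0],[0,0,-6],0.1],
    [[0,0,0],[0,0,0],0.1],
  ],
)

```text
t: 8.77
eef_pos: [0.4449, -0.3238, 0.2236]
ee_rot: [-3.141, 0.0, -1.566]
force: [0.5, 0.1, -2.9]
width: 0.0239
```

Run:
```python
from h import *
st=arm.get_state();print(st["eef_pos"],np.degrees(st["ee_rot"]),st["width"],st["force"])
s=arm.grab_frame("scene");d=arm.grab_frame("side")
cv2.imwrite("pics/s2.png",s[:,:,::-1]);cv2.imwrite("pics/d2.png",d[:,:,::-1])
a=cv2.resize(s[185:245,290:395],(800,457),interpolation=cv2.INTER_CUBIC)[:300] 
b=cv2.resize(d[185:265,265:365],(375,300),interpolation=cv2.INTER_CUBIC)
o=np.zeros((600,800,3),np.uint8);o[:300]=a;o[300:,:375]=b
o[300:,400:800]=cv2.resize(s[130:280,180:380],(400,300))
cv2.imwrite("pics/c3.png",o[:,:,::-1])
```

```text
[ 0.4449 -0.3238  0.2236] [-179.9691    0.0128  -89.7388] 0.02389758563928171 [ 0.536   0.0676 -2.8913]
```

View pics/c3.png

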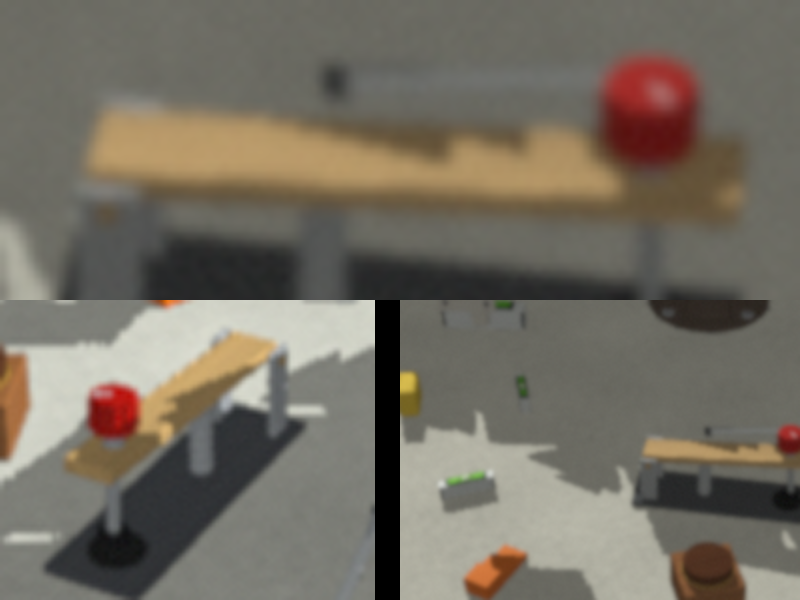

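Zoom: the ledge's top face has corners (105,107), (88,180), (740,208) and (745,135). The knob is at (650,110), and a pen lies behind it. Next I'll compute the axis and check it against the given sizes.

Run:
```python
from h import *
S=cam("scene");D=cam("side")
sp=lambda u,v:(u/7.619+290-.5,v/7.617+185-.5); dp=lambda u,v:(u/3.75+265-.5,v/3.75+185-.5)
c={k:onz(S,sp(*p),z) for k,p,z in(("BL",(105,107),.084),("FL",(88,180),.084),("FR",(740,208),.104),("BR",(745,135),.104))}
print(c)
P=(c["BL"]+c["FL"])/2;K=(c["FR"]+c["BR"])/2;print("len",np.linalg.norm(K-P),"w",np.linalg.norm(c["BL"]-c["FL"]),np.linalg.norm(c["BR"]-c["FR"]),"yaw",np.degrees(np.arctan2(*(K-P)[1::-1])))
Pd=(onz(D,dp(235,332),.084)+onz(D,dp(284,346),.084))/2; print("side pivot end",Pd)
kn,e=two(S,(374.8,199.3),D,(295.1,214.7));print("knob",kn,e)
for a in(P,Pd):
    d=(kn-a)[:2];print("P->knob",np.linalg.norm(d),"expect~213",np.degrees(np.arctan2(d[1],d[0])))
```

```text
{'BL': array([ 0.5311, -0.0798,  0.084 ]), 'FL': array([ 0.5752, -0.0832,  0.084 ]), 'FR': array([0.6009, 0.1621, 0.104 ]), 'BR': array([0.5583, 0.1662, 0.104 ])}
len 0.24787427115146204 w 0.04423308931942804 0.04275246054508032 yaw 83.86507598820488
side pivot end [0.4048 0.2738 0.084 ]
knob [0.5738 0.1277 0.1264] 0.0008163053628452776
P->knob 0.21021652360549842 expect~213 84.37988070298178
P->knob 0.2233569085332129 expect~213 -40.839582095738145
```

With the pivot end at (0.553,-0.082), the yaw at 84.1° and the ledge length measured as 248 mm (250 given), the numbers hold together. The seat is then about (0.562, 0.000, 0.090) and the knob about (0.575, 0.130). Carrying the level over.

arm_command(
  motion=[
    [[-20,-7,0],[0,0,0],0.1],
    [[-32,-12,0],[0,0,0],0.1],
    [[-35,-12.6,0],[0,0,0],0.1],
    [[-35,-12.6,0],[0,0,0],0.1],
    [[-35,-12.6,0],[0,0,0],0.1],
    [[-35,-12.6,0],[0,0,0],0.1],
    [[-35,-12.6,0],[0,0,0],0.1],
    [[-35,-12.6,0],[0,0,0],0.1],
    [[-32,-12,0],[0,0,0],0.1],
    [[-20,-7,0],[0,0,0],0.1],
    [[-12.3,-5,0],[0,0,6.2],0.1],
    [[0,0,20],[0,0,0],0.1],
    [[0,0,30],[0,0,0],0.1],
    [[0,0,30],[0,0,0],0.1],
    [[0,0,20],[0,0,0],0.1],
    [[0,0,10],[0,0,0],0.1],
    [[0,0,0],[0,-4.5,0],0.1],
    [[0,0,0],[0,0,0],0.1],
    [[0,0,0],[0,0,0],0.1],
  ],
)

```text
t: 10.45
eef_pos: [0.5647, 0.0015, 0.1139]
ee_rot: [-3.141, 0.078, -1.682]
force: [0.7, 0.4, -2.6]
width: 0.0237
```

Run:
```python
from h import *
st=arm.get_state();print(st["eef_pos"],np.degrees(st["ee_rot"]),st["width"],st["force"])
T=R.from_euler("xyz",st["ee_rot"]).as_matrix();print(T)
w=arm.grab_frame("wrist");s=arm.grab_frame("scene");d=arm.grab_frame("side")
o=np.zeros((600,800,3),np.uint8);o[:300,:480]=cv2.resize(w,(480,300));
o[300:,:400]=cv2.resize(s[165:240,290:390],(400,300),interpolation=2);o[300:,400:]=cv2.resize(d[185:260,265:365],(400,300),interpolation=2)
cv2.imwrite("pics/c4.png",o[:,:,::-1])
```

```text
[0.5647 0.0015 0.1139] [-179.9385    4.4717  -96.3977] 0.02369044015629559 [ 0.7264  0.37   -2.5984]
[[-0.1111 -0.9938  0.0098]
 [-0.9907  0.1115  0.0774]
 [-0.078  -0.0011 -0.997 ]]
```

View pics/c4.png

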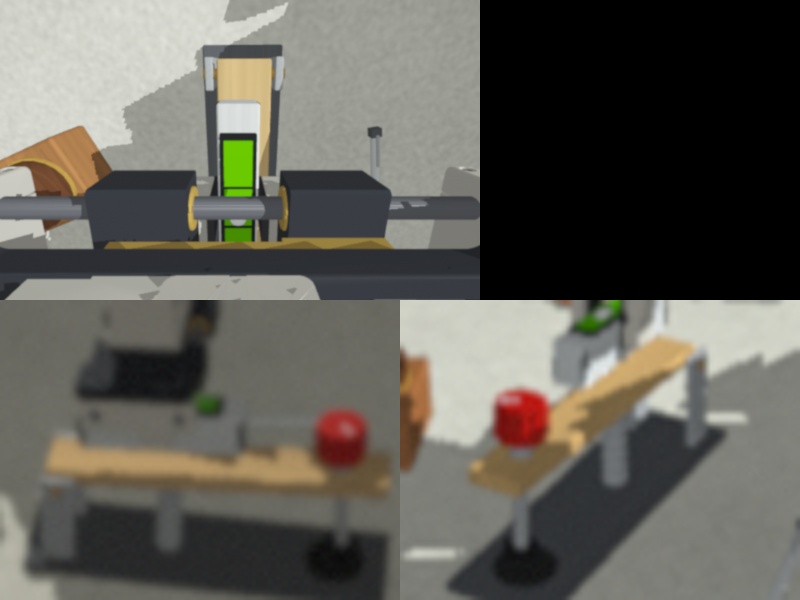

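The level hovers about 20 mm above the ledge. In the wrist view the ledge centre is a bit to the right (column ≈244) of the level (≈238), so I'll measure the offset.

Run:
```python
from h import *
st=arm.get_state();C=cam("wrist",st);w=arm.grab_frame("wrist");cv2.imwrite("pics/w5.png",w[:,:,::-1])
m=mask(w,(10,60,60),(24,200,255))
T=R.from_euler("xyz",st["ee_rot"]).as_matrix()
hsv=cv2.cvtColor(w,cv2.COLOR_RGB2HSV)
# ledge plane through seat guess, normal = ledge z
n=np.array([-.0785*.1028,-.0785*.9947,.997]);p0=np.array([.5616,0,.0904])
def onp(uv):
    o,d=ray(C,uv);return o+d*(n@(p0-o))/(n@d)
L=[];Rr=[]
for r in range(78,236,12):
    c=np.flatnonzero(m[r,270:375])+270
    if len(c)<3: continue
    a,b=onp((c[0]-.5,r)),onp((c[-1]+.5,r)); print(r,c[0],c[-1],len(c),a,b,np.linalg.norm(a-b)*1000)
for o in window(w,C,.113+.036): print(o)
```

```text
78 289 361 73 [ 0.5697 -0.0846  0.0838] [ 0.5303 -0.0804  0.0839] 39.536754523672535
90 270 364 82 [ 0.5808 -0.0796  0.0843] [ 0.5292 -0.074   0.0843] 51.90720438684255
102 271 364 82 [ 0.5811 -0.0733  0.0848] [ 0.5296 -0.0678  0.0848] 51.81549321665185
114 289 360 72 [ 0.5721 -0.0659  0.0853] [ 0.5323 -0.0617  0.0853] 40.04066430826379
126 289 361 73 [ 0.5729 -0.0595  0.0858] [ 0.5322 -0.0551  0.0858] 40.962631694892394
138 347 360 14 [ 0.5411 -0.0494  0.0864] [ 0.5332 -0.0486  0.0864] 7.925301649468402
150 347 360 14 [ 0.5417 -0.0427  0.0869] [ 0.5337 -0.0419  0.0869] 7.9980508917024995
162 347 359 13 [ 0.5422 -0.0359  0.0874] [ 0.5348 -0.0351  0.0874] 7.495600225131459
174 347 359 13 [ 0.5428 -0.0289  0.088 ] [ 0.5353 -0.0281  0.088 ] 7.565692242102045
186 347 358 12 [ 0.5434 -0.0218  0.0885] [ 0.5364 -0.0211  0.0885] 7.049670414974878
198 346 358 13 [ 0.5446 -0.0146  0.0891] [ 0.5369 -0.0138  0.0891] 7.709956118003203
210 346 357 12 [ 0.5452 -0.0073  0.0897] [ 0.5381 -0.0065  0.0897] 7.185388697768478
222 346 357 12 [0.5459 0.0002 0.0903] [0.5386 0.001  0.0903] 7.2551919010343315
234 346 356 11 [0.5465 0.0079 0.0909] [0.5398 0.0086 0.0909] 6.715866637819467
(np.float32(15.229481), np.float32(4.1699157), array([558.5522,  16.217 ], dtype=float32), np.float32(83.955185))
(np.float32(15.231422), np.float32(4.16034), array([570.9885,  14.899 ], dtype=float32), np.float32(83.95503))
(np.float32(33.817238), np.float32(17.116602), array([560.392 , -24.9601], dtype=float32), np.float32(83.93752))
```

The ledge centre line is about 4 mm to the tool +y side, and the yaw agrees (83.9° against 83.6°). Correct and lower.

arm_command(
  motion=[
    [[0,4.2,0],[0,0,0],0.1],
    [[0,0,7],[0,0,0],0.1],
    [[0,0,6],[0,0,0],0.1],
    [[0,0,3],[0,0,0],0.1],
    [[0,0,1],[0,0,0],0.1],
    [[0,0,0],[0,0,0],0.1],
    [[0,0,0],[0,0,0],0.1],
  ],
)

```text
t: 11.23
eef_pos: [0.5598, 0.004, 0.096]
ee_rot: [3.141, 0.078, -1.679]
force: [0.6, 0.0, -1.9]
width: 0.0238
```

arm_command(
  motion=[
    [[0,0,1],[0,0,0],0.1],
    [[0,0,1],[0,0,0],0.1],
    [[0,0,0],[0,0,0],0.1],
    [[0,0,0],[0,0,0],0.1],
  ],
)

```text
t: 11.57
eef_pos: [0.5599, 0.0042, 0.0943]
ee_rot: [-3.141, 0.079, -1.679]
force: [0.3, -0.2, -2.1]
width: 0.0237
```

arm_command(
  motion=[
    [[0,0,1],[0,0,0],0.1],
    [[0,0,1],[0,0,0],0.1],
    [[0,0,0],[0,0,0],0.1],
    [[0,0,0],[0,0,0],0.1],
  ],
)

```text
t: 11.9
eef_pos: [0.56, 0.0045, 0.0936]
ee_rot: [-3.141, 0.079, -1.678]
force: [-4.6, 1.9, 10.5]
width: 0.0237
```

Contact. Back off a hair, open, then rise.

arm_command(
  motion=[
    [[0,0,-0.8],[0,0,0],0.1],
    [[0,0,0],[0,0,0],0.1],
    [[0,0,0],[0,0,0],0.5],
    [[0,0,0],[0,0,0],0.5],
    [[0,0,0],[0,0,0],0.5],
    [[0,0,0],[0,0,0],0.5],
    [[0,0,0],[0,0,0],0.5],
    [[0,0,0],[0,0,0],0.5],
    [[0,0,0],[0,0,0],0.5],
    [[0,0,-10],[0,0,0],0.5],
    [[0,0,-25],[0,0,0],0.6],
    [[0,0,-35],[0,0,0],0.7],
    [[0,0,-35],[0,0,0],0.7],
    [[0,0,-10],[0,0,0],0.7],
    [[0,0,0],[0,0,0],0.7],
    [[0,0,0],[0,0,0],0.7],
    [[0,0,0],[0,0,0],0.7],
  ],
)

```text
t: 13.32
eef_pos: [0.5583, -0.0047, 0.2072]
ee_rot: [3.141, 0.079, -1.679]
force: [0.3, 0.5, -0.6]
width: 0.0608
```

Run:
```python
from h import *
st=arm.get_state();C=cam("wrist",st);w=arm.grab_frame("wrist");s=arm.grab_frame("scene");d=arm.grab_frame("side")
cv2.imwrite("pics/w6.png",w[:,:,::-1]);cv2.imwrite("pics/s6.png",s[:,:,::-1]);cv2.imwrite("pics/d6.png",d[:,:,::-1])
print(st["eef_pos"],np.degrees(st["ee_rot"]),st["width"],st["force"])
for o in window(w,C,.0904+.039): print(o)
for im,n in((s,"scene"),(d,"side")):
    for i,st_,c in blobs(red(im),30)[0]: print(n,st_,c)
o=np.zeros((600,800,3),np.uint8);o[:300,:480]=cv2.resize(w,(480,300));
o[300:,:400]=cv2.resize(s[165:240,290:390],(400,300),interpolation=2);o[300:,400:]=cv2.resize(d[185:260,265:365],(400,300),interpolation=2)
cv2.imwrite("pics/c5.png",o[:,:,::-1])
```

```text
[ 0.5583 -0.0047  0.2072] [179.9564   4.5031 -96.2146] 0.06078204379886229 [ 0.299   0.5329 -0.6005]
(np.float32(84.307335), np.float32(18.020145), array([558.9873,   2.1768], dtype=float32), np.float32(83.93961))
scene [370 193  11  13 121] [374.9256 199.2397]
side [289 208  13  14 139] [295.0144 214.7986]
side [338 381  64  19 631] [362.1521 393.13  ]
```

View pics/c5.png

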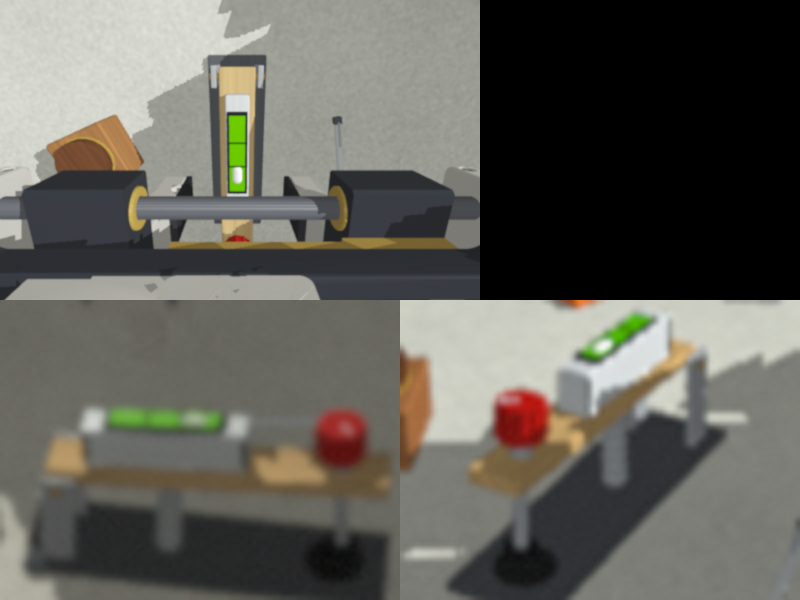

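The level rests centred at (0.559, 0.002), in line with the ledge, and its bubble is at the knob end as expected. Now above the knob, with the hand pre-turned 35° clockwise.

arm_command(
  motion=[
    [[-20,0,2],[0,0,0],0.75],
    [[-35,0,4],[0,0,0],0.75],
    [[-38,0,4],[0,0,0],0.75],
    [[-33.9,0,3],[0,0,0],0.75],
    [[0,0,0],[0,0,7],0.75],
    [[0,0,0],[0,0,7],0.75],
    [[0,0,0],[0,0,7],0.75],
    [[0,0,0],[0,0,7],0.75],
    [[0,0,0],[0,0,7],0.75],
    [[0,0,20],[0,0,0],0.75],
    [[0,0,20],[0,0,0],0.75],
    [[0,0,0],[0,0,0],0.75],
    [[0,0,0],[0,0,0],0.75],
  ],
)

```text
t: 14.55
eef_pos: [0.5721, 0.1248, 0.1634]
ee_rot: [3.095, 0.061, -2.291]
force: [0.4, -0.2, 1.1]
width: 0.0652
```

Run:
```python
from h import *
st=arm.get_state();w=arm.grab_frame("wrist");s=arm.grab_frame("scene");d=arm.grab_frame("side")
p=st["eef_pos"];T=R.from_euler("xyz",st["ee_rot"]).as_matrix()
print(p,np.degrees(st["ee_rot"]),st["width"],st["force"],st["q"])
t=np.array([.5732,.1297,.1043]);print("to go, tool mm",T.T@(t-p)*1000)
o=np.zeros((600,800,3),np.uint8);o[:300,:480]=cv2.resize(w,(480,300));
o[300:,:400]=cv2.resize(s[145:235,310:430],(400,300),interpolation=2);o[300:,400:]=cv2.resize(d[165:255,245:365],(400,300),interpolation=2)
cv2.imwrite("pics/c6.png",o[:,:,::-1])
```

```text
[0.5721 0.1248 0.1634] [ 177.3509    3.484  -131.2683] 0.06521011140232728 [ 0.4269 -0.1749  1.1021] [ 0.503   0.2423 -0.2532 -0.0746 -1.0351 -1.185 ]
to go, tool mm [-0.7983 -0.3413 59.2987]
```

View pics/c6.png

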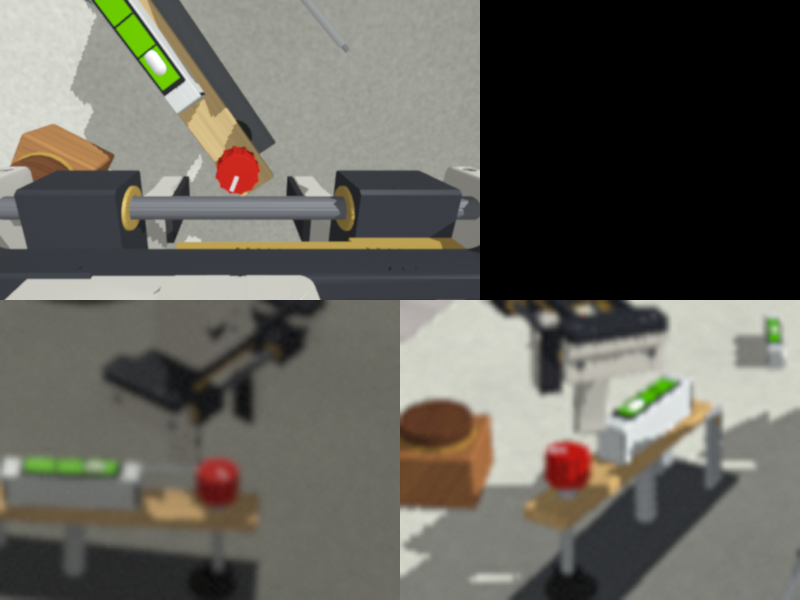

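The wrist camera shows the knob's top at (238,171) in the scaled picture, centred between the jaws. I'll refine the knob position from it.

Run:
```python
from h import *
st=arm.get_state();C=cam("wrist",st);w=arm.grab_frame("wrist");cv2.imwrite("pics/w7.png",w[:,:,::-1])
T=R.from_euler("xyz",st["ee_rot"]).as_matrix();p=st["eef_pos"]
m=red(w);b=max(blobs(m,100)[0],key=lambda x:x[1][4]);print(b[1],b[2])
(c,r)=cv2.minEnclosingCircle(np.argwhere(m)[:,::-1].astype(np.float32));print(c,r)
q=onz(C,c,.1407);e=onz(C,(c[0]+r,c[1]),.1407);print(q,"radius",np.linalg.norm(e-q)*1000)
print("knob top in tool axes mm",T.T@(q-p)*1000)
for o in window(w,C,.13): print(o)
```

```text
[ 289  191   58   64 2554] [317.8778 222.2498]
(317.2847595214844, 222.5471649169922) 31.83690071105957
[0.5701 0.1238 0.1407] radius 19.539185369603477
knob top in tool axes mm [ 5.0703  0.4644 24.7828]
(np.float32(71.34988), np.float32(19.577906), array([558.7799,   6.5953], dtype=float32), np.float32(82.67411))
```

arm_command(
  motion=[
    [[2.5,0.2,10],[0,0,0],0.75],
    [[0,0,15],[0,0,0],0.75],
    [[0,0,15],[0,0,0],0.75],
    [[0,0,10],[0,0,0],0.75],
    [[0,0,6],[0,0,0],0.75],
    [[0,0,3],[0,0,0],0.75],
    [[0,0,0],[0,0,0],0.75],
    [[0,0,0],[0,0,0],0.75],
  ],
  newtons=30,
)

```text
t: 15.42
eef_pos: [0.572, 0.1282, 0.1061]
ee_rot: [3.097, 0.065, -2.291]
force: [-0.7, 0.8, -0.4]
width: 0.0655
```

arm_command(
  motion=[
    [[0,0,0],[0,0,0],0.2],
    [[0,0,0],[0,0,0],0.2],
    [[0,0,0],[0,0,0],0.2],
    [[0,0,0],[0,0,0],0.2],
    [[0,0,0],[0,0,0],0.2],
    [[0,0,0],[0,0,0],0.2],
    [[0,0,0],[0,0,0],0.2],
    [[0,0,0],[0,0,0],0.2],
    [[0,0,0],[0,0,0],0.2],
    [[0,0,0],[0,0,0],0.2],
  ],
  newtons=30,
)

```text
t: 16.25
eef_pos: [0.5719, 0.128, 0.1059]
ee_rot: [3.097, 0.064, -2.291]
force: [1.8, -1.7, 1.4]
width: 0.0335
```

Run:
```python
from h import *
st=arm.get_state();w=arm.grab_frame("wrist");print(st["eef_pos"],st["width"],st["force"],st["moment"])
cv2.imwrite("pics/w8.png",w[:,:,::-1])
```

```text
[0.5719 0.128  0.1059] 0.033505381218654526 [ 1.8197 -1.744   1.4211] [-0.8873 -0.5723 -0.0681]
```

Gripped at 33.5 mm. Press down along the ledge's arc, tilting with it, in steps.

arm_command(
  motion=[
    [[0,0,2],[0.32,0.46,0],0.2],
    [[0,0,2],[0.32,0.46,0],0.2],
    [[0,0,2],[0.32,0.46,0],0.2],
    [[0,0,2],[0.32,0.46,0],0.2],
    [[0,0,0],[0,0,0],0.2],
    [[0,0,0],[0,0,0],0.2],
  ],
  newtons=40,
)

```text
t: 16.8
eef_pos: [0.572, 0.1291, 0.0977]
ee_rot: [3.119, 0.032, -2.289]
force: [1.8, -0.2, 2.7]
width: 0.0328
```

arm_command(
  motion=[
    [[0,0,1],[0.16,0.23,0],0.2],
    [[0,0,1],[0.16,0.23,0],0.2],
    [[0,0,1],[0.16,0.23,0],0.2],
    [[0,0,0],[0,0,0],0.2],
    [[0,0,0],[0,0,0],0.2],
  ],
)

```text
t: 17.22
eef_pos: [0.572, 0.1292, 0.0949]
ee_rot: [3.127, 0.021, -2.29]
force: [1.8, 2.7, 3.2]
width: 0.0332
```

arm_command(
  motion=[
    [[0,0,1],[0.12,0.17,0],0.2],
    [[0,0,1],[0.12,0.17,0],0.2],
    [[0,0,0],[0,0,0],0.2],
    [[0,0,0],[0,0,0],0.2],
  ],
)

```text
t: 17.55
eef_pos: [0.5721, 0.1294, 0.0933]
ee_rot: [3.132, 0.015, -2.29]
force: [-0.3, 4.8, 7.2]
width: 0.0334
```

```bash
cat >> h.py <<'E'
def bubble(w,save=None):
    """bubble offset (mm, + towards the knob) from the window's green and white areas"""
    g=mask(w,*GREEN); m=cv2.morphologyEx(g,cv2.MORPH_CLOSE,np.ones((21,21)))
    c=max(cv2.findContours(m,cv2.RETR_EXTERNAL,cv2.CHAIN_APPROX_NONE)[0],key=cv2.contourArea)
    f=np.zeros_like(g);cv2.drawContours(f,[cv2.convexHull(c)],-1,255,-1);f=cv2.erode(f,np.ones((5,5)))
    wh=mask(w,(0,0,120),(180,90,255))&f
    bl=max(blobs(wh,10)[0],key=lambda x:x[1][4]); dark=mask(w,(0,0,0),(180,255,60))&f
    return c,bl,dark
E
python3 - <<'E'
from h import *
st=arm.get_state();w=arm.grab_frame("wrist");print(st["eef_pos"],np.degrees(st["ee_rot"]),st["force"])
c,bl,dk=bubble(w);print(cv2.minAreaRect(c),bl)
cv2.imwrite("pics/w9.png",cv2.resize(w[:230],None,fx=1.25,fy=1.25)[:,:,::-1]);cv2.imwrite("pics/w9f.png",w[:,:,::-1])
E
```

```text
[0.5721 0.1294 0.0933] [ 179.4383    0.8844 -131.1849] [-0.3269  4.7756  7.1523]
((144.72357177734375, 49.177154541015625), (164.91094970703125, 52.073707580566406), 51.63251495361328) (1, array([ 126,   34,   43,   49, 1286], dtype=int32), array([147.2115,  58.0607]))
```

View pics/w9.png

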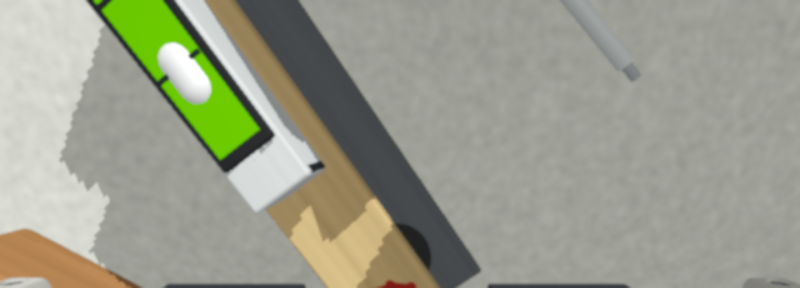

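The bubble's centre is at (184,73), just past the knob-side line at (178,67). That is about +14 mm, and the foot may only just be touching. Press a bit more and quantify.

arm_command(
  motion=[
    [[0,0,0.7],[0.08,0.11,0],0.2],
    [[0,0,0.7],[0.08,0.11,0],0.2],
    [[0,0,0],[0,0,0],0.2],
    [[0,0,0],[0,0,0],0.2],
    [[0,0,0],[0,0,0],0.2],
    [[0,0,0],[0,0,0],0.2],
  ],
)

```text
t: 18.1
eef_pos: [0.5721, 0.1294, 0.0928]
ee_rot: [3.135, 0.012, -2.289]
force: [-3.2, 4.9, 14.4]
width: 0.0334
```

```bash
cat >> h.py <<'E'
def bub(w,st,z=.127):
    C=cam("wrist",st); g=mask(w,*GREEN); n=max(blobs(g,50)[0],key=lambda x:x[1][4])
    c,bl,dk=bubble(w); u=np.array([.106,.9944])
    s=lambda uv:float(onz(C,uv,z)[:2]@u)*1000
    ys,xs=np.nonzero(g); S=np.array([s(p) for p in zip(xs,ys)])
    end=np.percentile(S,99.3) if True else 0
    sb=s(bl[2]); ys,xs=np.nonzero(dk); D=np.array([s(p) for p in zip(xs,ys)])
    D=D[(D<end-15)] # drop the frame at the end
    return "bubble %.1f mm (end-referenced)"%(sb-end+40), "dark lines rel to end", np.histogram(D-end,bins=np.arange(-60,-10,2.5))
E
python3 - <<'E'
from h import *
for k in (0,):
    st=arm.get_state();w=arm.grab_frame("wrist");print(st["eef_pos"],np.degrees(st["ee_rot"]),st["force"],st["moment"]);print(bub(w,st))
cv2.imwrite("pics/w10f.png",w[:,:,::-1])
E
```

```text
[0.5721 0.1294 0.0928] [ 179.6161    0.6931 -131.1725] [-3.1678  4.8823 14.3741] [2.0012 1.2345 0.0324]
('bubble 9.7 mm (end-referenced)', 'dark lines rel to end', (array([ 0,  0,  0, 21,  0,  0,  0, 23, 23, 18, 15, 12, 15, 23,  3,  1,  0,
        0,  0]), array([-60. , -57.5, -55. , -52.5, -50. , -47.5, -45. , -42.5, -40. ,
       -37.5, -35. , -32.5, -30. , -27.5, -25. , -22.5, -20. , -17.5,
       -15. , -12.5])))
```

The foot is firm at 14 N and the bubble is at about +9.7 mm, so about 52° anticlockwise is needed. First half, following down as the foot shortens.

arm_command(
  motion=[
    [[0,0,0.4],[0.04,0.11,-6.5],0.2],
    [[0,0,0.4],[0.04,0.11,-6.5],0.2],
    [[0,0,0.45],[0.04,0.11,-6.5],0.2],
    [[0,0,0.45],[0.04,0.11,-6.5],0.2],
    [[0,0,0],[0,0,0],0.2],
    [[0,0,0],[0,0,0],0.2],
    [[0,0,0],[0,0,0],0.2],
    [[0,0,0],[0,0,0],0.2],
    [[0,0,0],[0,0,0],0.2],
    [[0,0,0],[0,0,0],0.2],
  ],
)

```text
t: 18.98
eef_pos: [0.5732, 0.1289, 0.0913]
ee_rot: [-3.14, 0.006, -1.835]
force: [1.3, 2.0, 11.6]
width: 0.033
```

Run:
```python
from h import *
st=arm.get_state();w=arm.grab_frame("wrist");print(st["eef_pos"],np.degrees(st["ee_rot"]),st["force"],st["moment"],st["width"]);print(bub(w,st))
cv2.imwrite("pics/w11f.png",w[:,:,::-1])
```

```text
[0.5732 0.1289 0.0913] [-179.8864    0.3236 -105.1476] [ 1.3446  1.9549 11.5895] [ 0.6431 -0.5399  0.0851] 0.03304506811481685
('bubble 14.2 mm (end-referenced)', 'dark lines rel to end', (array([0, 0, 0, 0, 0, 0, 0, 0, 0, 0, 0, 0, 0, 1, 0, 0, 0, 0, 0]), array([-60. , -57.5, -55. , -52.5, -50. , -47.5, -45. , -42.5, -40. ,
       -37.5, -35. , -32.5, -30. , -27.5, -25. , -22.5, -20. , -17.5,
       -15. , -12.5])))
```

Run:
```python
from h import *
for k in (10,11):
    w=cv2.imread(f"pics/w{k}f.png")[:,:,::-1].copy();c,bl,dk=bubble(w)
    print([ (b[1],b[2]) for b in blobs(mask(w,*GREEN),20)[0]],bl)
    wh=mask(w,(0,0,120),(180,90,255)); print([(b[1],b[2]) for b in blobs(wh[:150,50:400],60)[0]][:8])
st=arm.get_state();C=cam("wrist",st);u=np.array([.106,.9944])
for p in((0.559,.002),(.559+.106*.04,.002+.0398),(.5725,.1295)): print(p,proj(C,[*p,.125]))
```

```text
[(array([74,  0,  9,  5, 32], dtype=int32), array([77.9688,  1.4375])), (array([  81,    0,  128,  129, 5192], dtype=int32), array([148.635 ,  61.0416]))] (1, array([ 117,   21,   43,   50, 1318], dtype=int32), array([137.8695,  45.434 ]))
[(array([    0,     0,   211,   150, 16835], dtype=int32), array([78.8113, 92.0826])), (array([  189,     0,   161,   150, 16549], dtype=int32), array([290.4368,  62.9876])), (array([  67,   21,   43,   50, 1318], dtype=int32), array([87.8695, 45.434 ]))]
[(array([ 246,    0,   58,   81, 3610], dtype=int32), array([275.1529,  38.3956]))] (1, array([263,   0,  10,   2,  17], dtype=int32), array([267.7059,   0.4118]))
[(array([    0,     0,   205,   150, 25544], dtype=int32), array([102.4715,  71.6244])), (array([ 187,    0,   86,  134, 3550], dtype=int32), array([237.7327,  91.551 ])), (array([ 294,    0,   56,  150, 7093], dtype=int32), array([325.5607,  69.6626]))]
(0.559, 0.002) [259.3646 -55.8772]
(0.5632400000000001, 0.041800000000000004) [280.6323  66.796 ]
(0.5725, 0.1295) [317.165  276.4365]
```

The window is leaving the wrist view at this angle, but the bubble's front end at row 2 fits about +5 mm as expected. Do the second half, then check with the fixed cameras.

arm_command(
  motion=[
    [[0,0,0.4],[-0.01,0.11,-6.3],0.2],
    [[0,0,0.4],[-0.01,0.11,-6.3],0.2],
    [[0,0,0.45],[-0.02,0.11,-6.3],0.2],
    [[0,0,0.45],[-0.03,0.11,-6.3],0.2],
    [[0,0,0],[0,0,0],0.2],
    [[0,0,0],[0,0,0],0.2],
    [[0,0,0],[0,0,0],0.2],
    [[0,0,0],[0,0,0],0.2],
    [[0,0,0],[0,0,0],0.2],
    [[0,0,0],[0,0,0],0.2],
    [[0,0,0],[0,0,0],0.2],
    [[0,0,0],[0,0,0],0.2],
    [[0,0,0],[0,0,0],0.2],
    [[0,0,0],[0,0,0],0.2],
  ],
)

```text
t: 20.2
eef_pos: [0.5744, 0.129, 0.0898]
ee_rot: [-3.138, -0.003, -1.395]
force: [6.1, 0.8, 9.4]
width: 0.033
```

Run:
```python
from h import *
st=arm.get_state();print(st["t"],st["eef_pos"],np.degrees(st["ee_rot"]),st["force"],st["moment"],st["width"])
s=arm.grab_frame("scene");d=arm.grab_frame("side")
cv2.imwrite("pics/s12.png",s[:,:,::-1]);cv2.imwrite("pics/d12.png",d[:,:,::-1])
u=np.array([.106,.9944])
for im,n in((s,"scene"),(d,"side")):
    C=cam(n);g=mask(im,(35,60,50),(85,255,255));g2=np.zeros_like(g)
    a,b=proj(C,[.555,-.045,.124]),proj(C,[.563,.05,.124]);c=(a+b)/2
    x0,x1=sorted((int(a[0]),int(b[0])));y0,y1=sorted((int(a[1]),int(b[1])))
    g2[y0-6:y1+7,x0-6:x1+7]=g[y0-6:y1+7,x0-6:x1+7]
    sat=cv2.cvtColor(im,cv2.COLOR_RGB2HSV)[...,1].astype(float)
    pts=np.argwhere(g2)[:,::-1]; S=np.array([onz(C,p,.124)[:2]@u for p in pts])*1000
    print(n,a,b,len(S),"window",S.min(),S.max(),"gap hist",np.histogram(S,bins=np.arange(-45,50,5)))
o=np.hstack([cv2.resize(s[185:215,298:352],(400,222),interpolation=2),cv2.resize(d[185:225,305:355],(400,222),interpolation=2)])
cv2.imwrite("pics/c12.png",o[:,:,::-1])
```

```text
20.2 [0.5744 0.129  0.0898] [-179.8097   -0.1778  -79.9329] [6.1345 0.8201 9.4015] [ 0.0313 -2.1748  0.0909] 0.033002973214327144
scene [314.5214 193.5604] [347.3885 196.4784] 142 window 24.3235311880987 106.76613173380298 gap hist (array([ 0,  0,  0,  0,  0,  0,  0,  0,  0,  0,  0,  0,  0,  1,  9,  9, 10,
       11]), array([-45, -40, -35, -30, -25, -20, -15, -10,  -5,   0,   5,  10,  15,
        20,  25,  30,  35,  40,  45]))
side [326.5732 188.2407] [310.7536 202.7706] 18 window 77.81670766008189 101.4345455819894 gap hist (array([0, 0, 0, 0, 0, 0, 0, 0, 0, 0, 0, 0, 0, 0, 0, 0, 0, 0]), array([-45, -40, -35, -30, -25, -20, -15, -10,  -5,   0,   5,  10,  15,
        20,  25,  30,  35,  40,  45]))
```

View pics/c12.png

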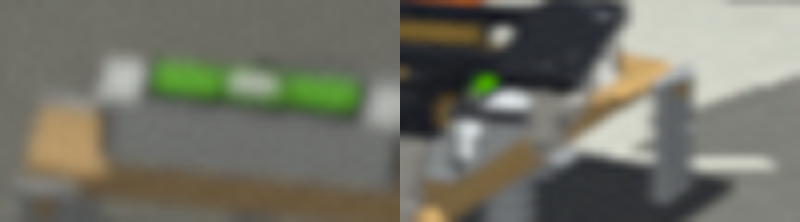

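The scene crop shows the window from column 153 to 360 and the bubble at about 253. That is about 1 mm to the pivot side of the middle, so it is centred. Fz is 9.4 N, so press slightly more, ease the side load, and measure the bubble numerically.

arm_command(
  motion=[
    [[0,-0.4,0.3],[0,0,0],0.2],
    [[0,-0.3,0.4],[0,0,0],0.2],
    [[0,0,0],[0,0,0],0.2],
    [[0,0,0],[0,0,0],0.2],
    [[0,0,0],[0,0,0],0.2],
    [[0,0,0],[0,0,0],0.2],
    [[0,0,0],[0,0,0],0.2],
    [[0,0,0],[0,0,0],0.2],
    [[0,0,0],[0,0,0],0.2],
    [[0,0,0],[0,0,0],0.2],
    [[0,0,0],[0,0,0],0.2],
    [[0,0,0],[0,0,0],0.2],
    [[0,0,0],[0,0,0],0.2],
    [[0,0,0],[0,0,0],0.2],
  ],
)

```text
t: 21.47
eef_pos: [0.5745, 0.129, 0.0895]
ee_rot: [-3.139, -0.003, -1.395]
force: [2.3, 0.2, 14.1]
width: 0.0331
```

```bash
cat >> h.py <<'E'
def scene_bubble(s):
    h=cv2.cvtColor(s[190:202,310:352],cv2.COLOR_RGB2HSV); g=mask(s,(35,90,50),(85,255,255))[190:202,310:352]
    ys,xs=np.nonzero(g); k=np.polyfit(xs,ys,1); S=h[...,1].astype(np.float32)
    x=np.arange(0,42,.1,dtype=np.float32)
    p=np.mean([cv2.remap(S,x[None],(np.polyval(k,x)+o).astype(np.float32)[None],1)[0] for o in(-.5,0,.5)],0)
    hi=np.percentile(p,85);up=np.flatnonzero(p>hi/2);a,b=x[up[0]],x[up[-1]]
    i=(x>a+3)&(x<b-3); d=np.clip(hi*.8-p,0,None)*i; j=np.flatnonzero(i)
    c=(x*d).sum()/d.sum(); return "window px %.1f-%.1f bubble %.1f -> %.1f mm (+ = knob)"%(a+310,b+310,c+310,(c-(a+b)/2)*80/(b-a))
E
python3 - <<'E'
from h import *
print("before",scene_bubble(cv2.imread("pics/s12.png")[:,:,::-1].copy()))
st=arm.get_state();print(st["t"],st["eef_pos"],st["force"],st["moment"])
s=arm.grab_frame("scene");print(scene_bubble(s));s=arm.grab_frame("scene");print(scene_bubble(s))
cv2.imwrite("pics/s13.png",s[:,:,::-1])
E
```

```text
before window px 318.1-346.2 bubble 331.7 -> -1.4 mm (+ = knob)
21.4667 [0.5745 0.129  0.0895] [ 2.2957  0.164  14.0504] [ 0.1675 -0.6907  0.0537]
window px 318.1-346.2 bubble 331.2 -> -2.6 mm (+ = knob)
window px 318.1-346.2 bubble 331.2 -> -2.6 mm (+ = knob)
```

Pressed at 14 N, the bubble reads −2.6 mm. Turn back about 12° clockwise, rising 0.7 mm with the lengthening foot.

arm_command(
  motion=[
    [[0,0,-0.35],[0,-0.1,6],0.2],
    [[0,0,-0.35],[0,-0.1,6],0.2],
    [[0,0,0],[0,0,0],0.2],
    [[0,0,0],[0,0,0],0.2],
    [[0,0,0],[0,0,0],0.2],
    [[0,0,0],[0,0,0],0.2],
    [[0,0,0],[0,0,0],0.2],
    [[0,0,0],[0,0,0],0.2],
    [[0,0,0],[0,0,0],0.2],
    [[0,0,0],[0,0,0],0.2],
    [[0,0,0],[0,0,0],0.2],
    [[0,0,0],[0,0,0],0.2],
    [[0,0,0],[0,0,0],0.2],
    [[0,0,0],[0,0,0],0.2],
    [[0,0,0],[0,0,0],0.2],
    [[0,0,0],[0,0,0],0.2],
    [[0,0,0],[0,0,0],0.2],
  ],
)

```text
t: 22.98
eef_pos: [0.5739, 0.1289, 0.0901]
ee_rot: [-3.14, 0.001, -1.605]
force: [-0.1, 0.5, 16.3]
width: 0.0332
```

Run:
```python
from h import *
st=arm.get_state();print(st["t"],st["eef_pos"],np.degrees(st["ee_rot"]),st["force"],st["moment"],st["width"])
s=arm.grab_frame("scene");print(scene_bubble(s));cv2.imwrite("pics/s14.png",s[:,:,::-1])
```

```text
22.9833 [0.5739 0.1289 0.0901] [-179.901     0.0418  -91.9519] [-0.0975  0.4659 16.258 ] [ 0.3957  0.1172 -0.046 ] 0.03319244795864625
window px 318.0-346.1 bubble 331.9 -> -0.5 mm (+ = knob)
```

The bubble is at −0.5 mm, the foot is pressed with 16 N and the side load is about zero. Handing in.

```bash
python3 -c "
from station import arm
arm.job_done()"
```

```text
the job is handed in; nothing more can be done
```

The level is on the ledge and let go. I handed in at about 23 s of the 72 s allowed, still gripping the knob with the foot pressed on its pad and the bubble centred.

**What I did:** I picked out the full-size level by its 83 x 18 mm window and laid it along the middle of the ledge. Then I gripped the knob, pressed it down and turned it about 51° anticlockwise, then 12° back.

**Last checks:**
- **Bubble:** it read −0.5 mm in the scene camera (within 3.5 mm needed). That camera sees about 3 mm per pixel, so allow roughly 1 mm either way.
- **Press and grip:** the wrist felt 16 N downward, slightly over the 10–16 N band and before the spring's share, with almost no side load. The fingers stood at 33 mm on the 34 mm knob. The force on the foot itself is inferred, not measured.
- **Level on the ledge:** just after release its centre was at about (0.559, 0.002), within about 2 mm of the ledge's centre line, and its direction matched the ledge's to within 1°. I did not measure it again after pressing.
- **Bystanders:** I saw none disturbed, but I did not measure their positions at the end.

**What failed or disagreed:**
- The first two grasps closed on nothing, without moving the level. The fingers close slowly, and the camera showed the fingertips about 9 mm behind the reported TCP instead of 22 mm ahead. Going deeper fixed it.
- At this last hand angle the wrist camera could no longer see the whole vial, so the final bubble reading comes from the scene camera alone.
- I viewed 13 pictures, over the budget of 10 and the one or two extra allowed.

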